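# Nip up the slicer's disc screw and check that it holds

### The job

On the vegetable slicer, turn the orange-knobbed lever clockwise (seen from above) until the disc screw seats, then lean on it to about 1.5 N m (15 N at the knob) and hold that for a full second, without forcing it so far that the blade disc slips round. Ease off, then press the knob back the other way with about 4 N for a second to check that the screw does not come undone, and let go, leaving the screw seated, the disc where it was and the feed head and meal tray beside the slicer undisturbed.

Things in the scene. Friction and masses are not known exactly. Their poses are not given: they have to be found in the camera images.
- axis (a point): point on the upright axis of the disc screw, on the brass screw head at the centre of the slicer's horizontal steel blade disc (210 mm across, its top 142 mm above the table). The slicer body is 270 x 240 mm, fixed to the table, its top (with a grey collar 234 mm across) 136 mm high. The lever turns about the vertical through this point, which is 166 mm above the table and stays put
- knob (a point): a point about half-way up the orange upright round knob at the lever's outer end: a post 20 mm in diameter, its top 221 mm above the table, 46 mm of it clear above the flat lever bar (14 mm wide, 8 mm thick, its top 175 mm above the table). The point is 200 mm above the table and 100 mm from the screw axis. It can be taken from above and does not turn on the lever, so twisting it in a hard pinch also twists the lever; loosely caged between the jaws it is only pushed
- screw (a joint): turn of the screw against the blade disc (rad): 0 = head seated on the disc (a firm stop), negative = backed off, starts between -1.0 and -0.45; it grows as the lever is turned clockwise seen from above. The seal drags on the screw: it takes 0.6 N m (6 N at the knob) to turn it either way, and the screw stays where it is left
- flex (a joint): springy give of the lever against the screw (rad): 0 unloaded, positive when pushed clockwise (tightening), negative when pushed back; 50 N m per rad, so 1.5 N m is 0.03 rad, a movement of 3 mm at the knob
- mark (a point): red dot on the blade disc, 90 mm from the axis. The disc sits on the motor spindle in any position and does not turn with the screw, but above 2.4 N m (24 N at the knob) its brake slips and disc and screw turn together
- feed_head: the slicer's removed grey feed head, a 210 mm disc 20 mm thick with a tube on top, 90 mm high in all; origin at the centre of its underside; not needed, leave it alone
- meal_tray: black two-part meal tray, 190 x 150 x 40 mm; origin at the centre of its underside; not needed, leave it alone

How it is judged:
On the way, in this order (a step that is already met when the one before it is completed fails the run):
1. the screw is seated and the lever is held at 1.15 to 2.1 N m in the tightening direction for 0.7 s (value of joint flex between 0.023 and 0.042 rad and value of joint screw above -0.04 rad), for 0.7 s.
2. the lever is pressed back (loosening direction) with at least 0.2 N m for 0.4 s and the screw stays seated (value of joint flex below -0.004 rad and value of joint screw above -0.04 rad), for 0.4 s.
At the end, for the whole second after the job is handed in: the screw is seated (within 0.04 rad of its stop), the lever is let go and unloaded (flex within 0.004 rad of 0) and the disc has not turned (red dot within 6 mm of its start) (value of joint screw above -0.04 rad and value of joint flex between -0.004 and 0.004 rad and distance of mark from where it was at the start of the episode below 0.006 m); the robot touches nothing.
It fails at once if the screw is forced: more than 2.2 N m on the lever (value of joint flex above 0.044 rad).
It fails at once if the blade disc is turned (red dot moved more than 6 mm) (distance of mark from where it was at the start of the episode above 0.006 m).
It fails at once if the feed head or the meal tray is moved by more than 20 mm (distance of any of feed_head, meal_tray from where it was at the start of the episode above 0.02 m).
It also fails if it takes over 72 s, if anything falls off the work surface, if the arm or the gripper's body presses on something with over 40 N, if the wrist force passes 120 N, or if a joint passes its speed limit or range.

### The arm

A 6-joint arm with a two-finger parallel gripper is mounted at the origin on the work surface. World frame = base frame: x ahead of the robot, y to its left, z up, the work surface at z = 0. Lengths are in m, angles in rad, forces in N, time in s.
With the tool pointing down it reaches from about 0.25 to 0.85 m from the base axis. Payload 12.5 kg.
Tool frame: the origin (TCP) lies on the centre line of the jaws, within the pads' length; the fingertips stand 25 mm ahead of it and the grasp point (between the pads) lies 6 mm ahead of it; z points along the fingers, y is the direction in which the jaws open and shut (so a half turn about z gives the same grasp; the last joint's range is limited). The gripper opens to 93 mm and grips with 3 to 60 N. Pads are 15 mm wide; open, the fingers measure 128 mm over their backs; the gripper's body (75 mm by 188 mm) begins 65 mm behind the grasp point.
Start: joints at [1.064, 0.351, 1.652, -0, 1.139, -0.085], TCP at [0.225, 0.502, 0.244] pointing down, gripper open.
Joint ranges: [-2.75, 2.75], [-0.79, 2.1], [0.01, 2.65], [-1.57, 4.71], [0.07, 3.14], [-2.87, 2.87]. Speed limits (rad/s): [2.22, 2.22, 2.79, 3.14, 3.14, 3.14].

### API

Orientations are given as a unit quaternion [x, y, z, w].
In Python, from plant import r gives the robot as it stands. The module is installed in compiled form; this text tells all that it offers.
- The arm moves only by the shell command python3 -m jog 'ROWS'. ROWS is text: rows parted by semicolons, each of 7 numbers parted by spaces: the closure in counts, from 0 (fully open) to 255 (shut), then the shift along the world's x, y, z in mm, then the turn, a rotation vector about the world's x, y, z in rad. A call has 1 to 5 rows; each row is the pose to reach, as a shift and turn from the pose commanded when the call began; what a row does not reach only later rows make up. A row lasts 1/8 s, in which the tool goes at most 62.5 mm and 10.7 degrees, less where a joint would pass 70% of its speed; a pose out of reach is approached as far as the arm can. A call with a gripper value outside its range is refused whole. The fingers move at their own pace and stop on an object; the grip force is fixed at half the most. Time passes only in rows, so rows that repeat a pose let the fingers close. It gives the time, the measured TCP pose, the force and the opening at its end, in the units of the state.
- r.observe(): the state, without advancing time (a new reading comes with each control period).
- r.camera(name): name is "scene" or "side" or "wrist"; returns a dict with "frame" (384x512x3 uint8, red, green, blue), "camera_matrix" (3x3 intrinsics, pixels), "rvec" (rotation vector, rad) and "tvec" (3), from world to camera coordinates, as OpenCV has them. Camera axes: x right, y down, z forward; pixel columns grow to the right and rows downward; lengths in m; the calibration is good to about 2 mm. A picture is of the moment at which its call begins. There is no depth.
- r.hand_in(): hands the job in, once; it reports no verdict.
Trained networks look in a picture, given as the dict that the camera call returned (one of the last four; its "shot" number tells which), for a name from the list of things; names that differ only in an ending like _2 or _b are one class to them, and where a whole thing is asked for, a point or a joint stands for the part that bears it (a point fixed in the world has none). Each returns a list of dicts, best first, with "conf" (0 to 1); they miss things now and then, are a little off and sometimes report something else, mostly with a low value. They report only what shows in the picture. A call takes as long as a camera call.
- r.masks_of(thing, picture): "mask" (384x512 bool, what is visible of it) and "bbox" ([centre column, centre row, width, height] in pixels, round what is visible of it).
- r.mark_of(thing, picture): "uv" ([column, row] in pixels: a listed point, or the origin of a listed thing).
The state is a dict: "clock": time; "qpos": joint angles; "dq": joint speeds; "tau": joint torques, N m; "ee_pos": TCP position; "eef_rot": TCP orientation; "force": force on the tool from outside, world axes, zero at the start; "wrist_torque": the same for the moment, N m; "opening": finger opening in m.
Only numpy, scipy, OpenCV 4.12 (cv2) and the standard library are available. Lean on these libraries where they do the work, as an engineer would, in place of code of your own. Each camera call takes 0.05 s, during which the arm holds its last target.

## Working session

There is one attempt and no reset: what is moved stays moved. The work goes in short steps, Python scripts to look and compute and a shell command to move; the robot and the scene stay as the last step left them, time stands still between calls to the robot, and variables do not carry over. Pictures are saved under pics/ and viewed, and the job is handed in when it is done.

```bash
mkdir -p pics
cat > h.py <<'E'
import numpy as np, cv2
from plant import r
def P(p):
    R,_=cv2.Rodrigues(np.array(p["rvec"],float)); t=np.array(p["tvec"],float).reshape(3,1)
    return np.array(p["camera_matrix"],float),R,t
def onplane(p,uv,z):
    K,R,t=P(p); d=R.T@np.linalg.inv(K)@np.array([uv[0],uv[1],1.]); c=(-R.T@t).ravel()
    return c+d*(z-c[2])/d[2]
def tri(obs):
    A=[];b=[]
    for p,uv in obs:
        K,R,t=P(p); d=R.T@np.linalg.inv(K)@np.array([uv[0],uv[1],1.]); d/=np.linalg.norm(d); c=(-R.T@t).ravel()
        M=np.eye(3)-np.outer(d,d); A.append(M); b.append(M@c)
    return np.linalg.solve(sum(A),sum(b))
def save(p,n): cv2.imwrite(n,cv2.cvtColor(p["frame"],cv2.COLOR_RGB2BGR))
E
python3 - <<'E'
from h import *
s=r.observe(); print(s)
for n in ["scene","side","wrist"]:
    p=r.camera(n); save(p,f"pics/{n}0.png")
    for k,z in [("axis",.166),("knob",.2),("mark",.142),("feed_head",0),("meal_tray",0)]:
        for m in r.mark_of(k,p)[:2]: print(n,k,np.round(m["uv"],1),round(m["conf"],2),np.round(onplane(p,m["uv"],z),4))
E
```

```text
{'clock': 0.0, 'qpos': array([ 1.06441111e+00,  3.51249635e-01,  1.65242603e+00, -1.74485195e-05,
        1.13912452e+00, -8.45897911e-02]), 'dq': array([ 0.00062706, -0.00196779,  0.0001435 , -0.00042165,  0.0006677 ,
        0.00258816]), 'tau': array([-5.60917288e-04, -4.97323287e+01, -2.85251284e+01,  6.98731653e-02,
        2.57543684e-02, -1.22453002e-04]), 'ee_pos': array([0.22498706, 0.50152224, 0.24309335]), 'eef_rot': array([ 2.09334196e-01,  9.77843970e-01, -5.79903221e-04, -1.68241218e-04]), 'force': array([-0.98451694, -0.50933141,  0.24346087]), 'wrist_torque': array([-0.02192293, -0.01467129, -0.03778636]), 'opening': 0.09307594916347076}
scene axis [252.9 190.6] 0.59 [ 0.5918 -0.0085  0.166 ]
scene knob [257.3 159.8] 0.64 [ 0.5098 -0.0673  0.2   ]
scene knob [231.8 212.4] 0.34 [0.7105 0.0207 0.2   ]
scene mark [231.3 214.3] 0.67 [ 0.6922 -0.006   0.142 ]
scene feed_head [377. 272.] 0.6 [0.4663 0.4192 0.    ]
scene meal_tray [197.8 149.7] 0.81 [ 0.511  -0.3992  0.    ]
side axis [257.9 185.6] 0.75 [ 0.5914 -0.0204  0.166 ]
side knob [287.3 171.8] 0.47 [ 0.5101 -0.0933  0.2   ]
side feed_head [241.2 318.3] 0.67 [0.4776 0.4161 0.    ]
side meal_tray [307.2 179.1] 0.97 [ 0.5067 -0.4085  0.    ]
wrist feed_head [276.5 315.1] 0.95 [0.4766 0.4159 0.    ]
```

```bash
python3 -c "
import cv2,numpy as np
a=cv2.imread('pics/scene0.png')[120:260,170:350];b=cv2.imread('pics/side0.png')[120:260,170:350]
cv2.imwrite('pics/c0.png',np.vstack([cv2.resize(a,None,fx=2.1,fy=2.1),cv2.resize(b,None,fx=2.1,fy=2.1)]))"
```

```text
(no output)
```

View pics/c0.png

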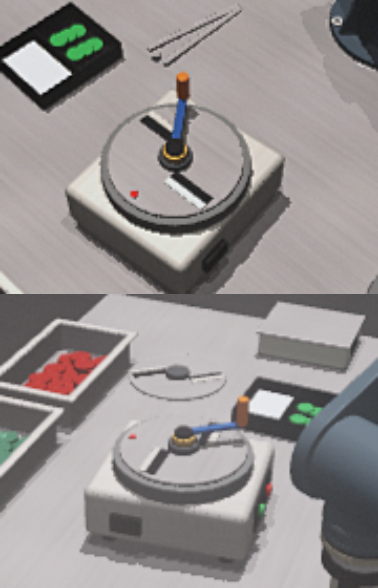

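View pics/scene0.png

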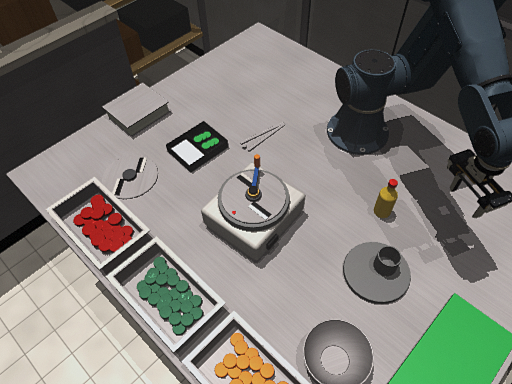

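```bash
python3 -m jog '0 10 -20 50 0 0 -0.1; 0 40 -70 80 0 0 -0.28; 0 65 -125 90 0 0 -0.46; 0 90 -180 90 0 0 -0.64; 0 115 -235 90 0 0 -0.82'
```

```text
clock: 1.52
ee_pos: [0.3406, 0.265, 0.334]
eef_rot: [0.584, 0.812, 0.0, 0.0]
force: [0.9, 0.7, 0.1]
opening: 0.0927
```

```bash
python3 -m jog '0 25 -55 0 0 0 -0.18; 0 50 -110 0 0 0 -0.36; 0 75 -165 0 0 0 -0.54; 0 100 -220 0 0 0 -0.72; 0 120 -275 0 0 0 -0.9'; python3 -m jog '0 25 -40 0 0 0 -0.15; 0 40 -68 0 0 0 -0.33; 0 40 -68 0 0 0 -0.33; 0 40 -68 0 0 0 -0.33'
python3 - <<'E'
from h import *
s=r.observe(); print(s["clock"],s["ee_pos"],s["eef_rot"],s["qpos"],s["force"],s["wrist_torque"])
for n in ["scene","side","wrist"]:
    p=r.camera(n); save(p,f"pics/{n}1.png")
    for k,z in [("axis",.166),("knob",.2),("mark",.142)]:
        for m in r.mark_of(k,p)[:2]: print(n,k,np.round(m["uv"],1),round(m["conf"],2),np.round(onplane(p,m["uv"],z),4))
E
```

```text
clock: 2.15
ee_pos: [0.4607, -0.0103, 0.3338]
eef_rot: [0.879, 0.477, 0.0, 0.0]
force: [1.0, -0.3, 0.1]
opening: 0.0932
clock: 2.65
ee_pos: [0.4998, -0.0757, 0.3335]
eef_rot: [0.944, 0.33, -0.0, -0.0]
force: [0.2, -0.3, 0.6]
opening: 0.093
2.65 [ 0.49978746 -0.07567435  0.33352033] [ 9.44044226e-01  3.29818793e-01 -1.45572925e-04 -2.04850472e-04] [-2.42485121e-01  1.87137120e-01  1.64252752e+00  1.90113023e-04
  1.31239582e+00  6.56039317e-01] [ 0.16040831 -0.28709413  0.58824615] [-0.05072764  0.08764699  0.04681301]
scene axis [252.  192.8] 0.74 [ 0.6001 -0.0045  0.166 ]
scene knob [257.  160.5] 0.55 [ 0.5126 -0.066   0.2   ]
scene mark [233.5 214. ] 0.84 [ 0.6867 -0.0018  0.142 ]
side knob [285.5 172.4] 0.55 [ 0.5147 -0.0868  0.2   ]
side knob [305.7 177.3] 0.3 [ 0.4407 -0.0809  0.2   ]
side mark [233.4 189.3] 0.85 [ 0.675  -0.0018  0.142 ]
wrist axis [269.2  74.7] 0.59 [ 0.5957 -0.0116  0.166 ]
wrist knob [263.7 175.7] 0.67 [ 0.5115 -0.0711  0.2   ]
wrist mark [317.3   5.5] 0.94 [ 0.6848 -0.0074  0.142 ]
```

View pics/wrist1.png

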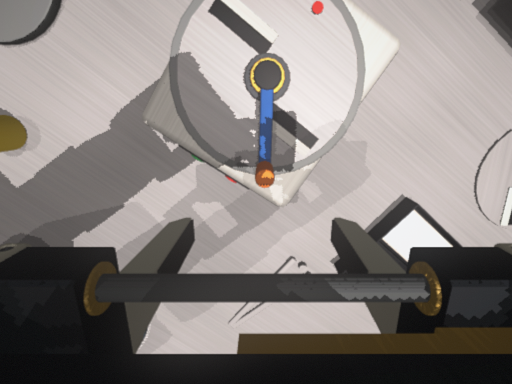

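```bash
python3 -m jog '90 12 5 0 0 0 -0.056; 90 12 5 -40 0 0 -0.056; 90 12 5 -85 0 0 -0.056; 90 12 5 -126 0 0 -0.056; 90 12 5 -126 0 0 -0.056'
python3 - <<'E'
from h import *
s=r.observe(); print(s["clock"],s["ee_pos"],s["eef_rot"],s["force"],s["wrist_torque"])
p=r.camera("wrist"); save(p,"pics/wrist2.png")
for k,z in [("axis",.166),("knob",.2),("mark",.142)]:
  for m in r.mark_of(k,p)[:1]: print(k,np.round(m["uv"],1),round(m["conf"],2),np.round(onplane(p,m["uv"],z),4))
E
```

```text
clock: 3.88
ee_pos: [0.5109, -0.071, 0.2056]
eef_rot: [0.953, 0.302, -0.002, -0.001]
force: [1.2, 0.1, 0.3]
opening: 0.0604
3.875 [ 0.51089307 -0.07097367  0.20564469] [ 0.95327836  0.30208266 -0.00218915 -0.00128022] [1.20746402 0.05735721 0.31067096] [-0.04412568  0.10944959 -0.0157278 ]
axis [254.2  66.9] 0.7 [ 0.5936 -0.0085  0.166 ]
knob [262.8 242.1] 0.88 [ 0.5132 -0.0719  0.2   ]
```

View pics/wrist2.png

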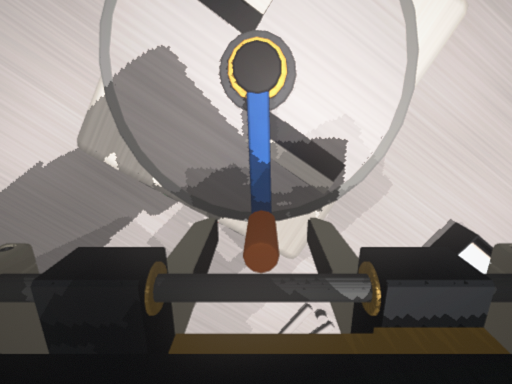

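```bash
python3 -m jog '178 0 0 0 0 0 0; 178 0 0 0 0 0 0; 178 0 0 0 0 0 0; 178 0 0 0 0 0 0'
cat >> h.py <<'E'
AX=np.array([.5945,-.010])
def arc(p0,ths,rad=.1):
    a0=np.arctan2(*(p0-AX)[::-1])
    for t in ths:
        q=AX+rad*np.array([np.cos(a0-t),np.sin(a0-t)]); print(round(t,3),np.round((q-p0)*1000,1))
    print("a0deg",np.degrees(a0),"r",np.linalg.norm(p0-AX))
def tang(s):
    d=s["ee_pos"][:2]-AX; d/=np.linalg.norm(d); cw=np.array([d[1],-d[0]])
    # cw tangent: knob pushed cw -> reaction on tool is opposite
    return -float(np.dot(s["force"][:2],cw)), float(np.dot(s["force"][:2],d))
E
python3 - <<'E'
from h import *
s=r.observe(); print(s["ee_pos"],s["opening"],s["force"],tang(s))
arc(s["ee_pos"][:2],[.04,.08,.12,.16,.2,.24,.28,.32,.36,.4])
E
```

```text
clock: 4.58
ee_pos: [0.5121, -0.0712, 0.2077]
eef_rot: [0.953, 0.302, 0.0, -0.0]
force: [0.2, -0.1, -0.2]
opening: 0.0287
[ 0.5121281  -0.07120882  0.20767852] 0.028693008397284666 [ 0.15002172 -0.0930874  -0.20776733] (0.16419615867220566, -0.06489531039336978)
0.04 [-0.2  4.8]
0.08 [-2.4  8.2]
0.12 [-4.5 11.6]
0.16 [-6.4 15.1]
0.2 [-8.1 18.7]
0.24 [-9.8 22.4]
0.28 [-11.3  26.1]
0.32 [-12.6  29.8]
0.36 [-13.8  33.7]
0.4 [-14.8  37.5]
a0deg -143.38474129539452 r 0.10262382669883671
```

```bash
python3 -m jog '178 -2.4 3.4 0 0 0 -0.04; 178 -4.5 6.9 0 0 0 -0.08; 178 -6.6 10.5 0 0 0 -0.12; 178 -8.5 14.1 0 0 0 -0.16; 178 -10.3 17.8 0 0 0 -0.2'
python3 - <<'E'
from h import *
s=r.observe(); print(s["ee_pos"],s["opening"],s["force"],tang(s))
p=r.camera("wrist"); save(p,"pics/wrist3.png")
for k,z in [("axis",.166),("knob",.2)]:
  for m in r.mark_of(k,p)[:1]: print(k,np.round(m["uv"],1),round(m["conf"],2),np.round(onplane(p,m["uv"],z),4))
arc(s["ee_pos"][:2],[.04,.08,.12,.16,.2],.102)
E
```

```text
clock: 5.2
ee_pos: [0.5021, -0.0543, 0.2079]
eef_rot: [0.979, 0.205, 0.0, 0.001]
force: [0.9, -7.5, -0.9]
opening: 0.0281
[ 0.50212495 -0.05425764  0.20789846] 0.02807637107524547 [ 0.90552172 -7.48725829 -0.90611891] (7.143538956116747, 2.418441122082334)
axis [252.1  68.4] 0.76 [ 0.5951 -0.0085  0.166 ]
knob [270.1 242. ] 0.59 [ 0.5052 -0.0601  0.2   ]
0.04 [-1.3  3.9]
0.08 [-2.8  7.7]
0.12 [-4.2 11.5]
0.16 [-5.5 15.4]
0.2 [-6.5 19.3]
a0deg -154.40054170559276 r 0.10242991949636356
```

View pics/wrist3.png

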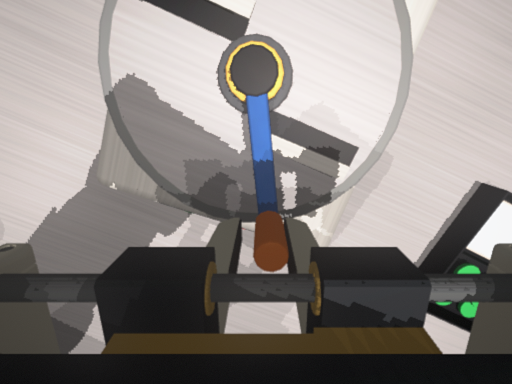

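```bash
python3 -m jog '178 -1.4 3.8 0 0 0 -0.04; 178 -2.9 7.6 0 0 0 -0.08; 178 -4.3 11.4 0 0 0 -0.12; 178 -5.6 15.3 0 0 0 -0.16; 178 -6.3 17.3 0 0 0 -0.18'
cat > chk.py <<'E'
from h import *
import sys
s=r.observe(); t=tang(s); R=0.1
print(np.round(s["ee_pos"],4),np.round(t,2),round(s["opening"],4),s["clock"])
sys.exit(1 if abs(t[0])>float(sys.argv[1]) else 0)
E
python3 chk.py 9
python3 -c "
from h import *
arc(r.observe()['ee_pos'][:2],np.arange(1,13)*.02,.1025)"
```

```text
clock: 5.98
ee_pos: [0.4954, -0.0369, 0.2077]
eef_rot: [0.993, 0.116, -0.0, 0.001]
force: [-1.5, -6.8, 0.6]
opening: 0.0285
[ 0.4954 -0.0369  0.2077] [6.14 3.24] 0.0285 5.975
0.02 [-0.3  2. ]
0.04 [-0.8  4. ]
0.06 [-1.2  6. ]
0.08 [-1.6  8. ]
0.1 [-2.  10.1]
0.12 [-2.3 12.1]
0.14 [-2.6 14.1]
0.16 [-2.8 16.2]
0.18 [-3.  18.2]
0.2 [-3.2 20.2]
0.22 [-3.3 22.3]
0.24 [-3.4 24.3]
a0deg -164.81999053815153 r 0.10270151534719722
```

```bash
python3 -m jog '178 -0.2 1 0 0 0 -0.01; 178 -0.4 2 0 0 0 -0.02' >/dev/null && python3 chk.py 9.5 && python3 -m jog '178 -0.2 1 0 0 0 -0.01; 178 -0.4 2 0 0 0 -0.02' >/dev/null && python3 chk.py 9.5 && python3 -m jog '178 -0.2 1 0 0 0 -0.01; 178 -0.4 2 0 0 0 -0.02' >/dev/null && python3 chk.py 9.5 && python3 -m jog '178 -0.2 1 0 0 0 -0.01; 178 -0.4 2 0 0 0 -0.02' >/dev/null && python3 chk.py 9.5 && python3 -m jog '178 -0.2 1 0 0 0 -0.01; 178 -0.4 2 0 0 0 -0.02' >/dev/null && python3 chk.py 9.5 && python3 -m jog '178 -0.2 1 0 0 0 -0.01; 178 -0.3 2 0 0 0 -0.02' >/dev/null && python3 chk.py 9.5
```

```text
[ 0.4949 -0.035   0.2077] [6.3  5.18] 0.0282 6.225
[ 0.4945 -0.033   0.2077] [7.67 3.43] 0.028 6.475
[ 0.494  -0.031   0.2076] [6.21 3.93] 0.0282 6.725
[ 0.4936 -0.029   0.2076] [7.3  4.06] 0.028 6.975
[ 0.4932 -0.027   0.2076] [6.47 3.18] 0.0284 7.225
[ 0.4929 -0.025   0.2076] [6.47 3.44] 0.0283 7.475
```

```bash
python3 -m jog '178 -0.1 1 0 0 0 -0.01; 178 -0.3 2 0 0 0 -0.02' >/dev/null && python3 chk.py 9.5 && python3 -m jog '178 -0.1 1 0 0 0 -0.01; 178 -0.3 2 0 0 0 -0.02' >/dev/null && python3 chk.py 9.5 && python3 -m jog '178 -0.1 1 0 0 0 -0.01; 178 -0.2 2 0 0 0 -0.02' >/dev/null && python3 chk.py 9.5 && python3 -m jog '178 -0.1 1 0 0 0 -0.01; 178 -0.2 2 0 0 0 -0.02' >/dev/null && python3 chk.py 9.5 && python3 -m jog '178 -0.1 1 0 0 0 -0.01; 178 -0.2 2 0 0 0 -0.02' >/dev/null && python3 chk.py 9.5 && python3 -m jog '178 0 1 0 0 0 -0.01; 178 -0.1 2 0 0 0 -0.02' >/dev/null && python3 chk.py 9.5 && python3 -m jog '178 0 1 0 0 0 -0.01; 178 0 2 0 0 0 -0.02' >/dev/null && python3 chk.py 9.5 && python3 -m jog '178 0 1 0 0 0 -0.01; 178 0 2 0 0 0 -0.02' >/dev/null && python3 chk.py 9.5
```

```text
[ 0.4926 -0.023   0.2076] [7.17 3.13] 0.0281 7.725
[ 0.4924 -0.021   0.2076] [6.87 1.46] 0.0283 7.975
[ 0.4921 -0.0189  0.2076] [7.7 1.9] 0.0282 8.225
[ 0.4919 -0.0169  0.2076] [5.52 2.59] 0.0281 8.475
[ 0.4918 -0.0149  0.2076] [6.8  2.08] 0.0284 8.725
[ 0.4917 -0.0129  0.2076] [6.49 1.42] 0.0284 8.975
[ 0.4916 -0.0109  0.2076] [6.39 1.88] 0.0283 9.225
[ 0.4916 -0.0089  0.2076] [5.96 2.01] 0.0283 9.475
```

```bash
python3 -m jog '178 0 1 0 0 0 -0.01; 178 0.1 2 0 0 0 -0.02' >/dev/null && python3 chk.py 9.5 && python3 -m jog '178 0 1 0 0 0 -0.01; 178 0.1 2 0 0 0 -0.02' >/dev/null && python3 chk.py 9.5 && python3 -m jog '178 0 1 0 0 0 -0.01; 178 0.1 2 0 0 0 -0.02' >/dev/null && python3 chk.py 9.5 && python3 -m jog '178 0.1 1 0 0 0 -0.01; 178 0.2 2 0 0 0 -0.02' >/dev/null && python3 chk.py 9.5 && python3 -m jog '178 0.1 1 0 0 0 -0.01; 178 0.2 2 0 0 0 -0.02' >/dev/null && python3 chk.py 9.5 && python3 -m jog '178 0.1 1 0 0 0 -0.01; 178 0.2 2 0 0 0 -0.02' >/dev/null && python3 chk.py 9.5 && python3 -m jog '178 0.1 1 0 0 0 -0.01; 178 0.3 2 0 0 0 -0.02' >/dev/null && python3 chk.py 9.5 && python3 -m jog '178 0.1 1 0 0 0 -0.01; 178 0.3 2 0 0 0 -0.02' >/dev/null && python3 chk.py 9.5
```

```text
[ 0.4917 -0.0069  0.2076] [6.66 2.24] 0.028 9.725
[ 0.4917 -0.0049  0.2075] [7.92 2.76] 0.0282 9.975
[ 0.4919 -0.0033  0.2076] [11.07  2.42] 0.0285 10.225
```

```bash
python3 chk.py 30; python3 -m jog '178 0.05 0.5 0 0 0 -0.005; 178 0.05 0.5 0 0 0 -0.005' >/dev/null; python3 chk.py 30;  python3 -m jog '178 0 0 0 0 0 0' >/dev/null; python3 chk.py 30
```

```text
[ 0.4919 -0.0033  0.2076] [11.07  2.42] 0.0285 10.225
[ 0.4919 -0.003   0.2076] [12.06  1.75] 0.0286 10.475
[ 0.492  -0.003   0.2076] [11.92  2.09] 0.0284 10.6
```

```bash
python3 -m jog '178 0.1 0.5 0 0 0 -0.005; 178 0.1 1 0 0 0 -0.01; 178 0.1 1 0 0 0 -0.01' >/dev/null; python3 chk.py 30;  python3 -m jog '178 0.1 0.2 0 0 0 0' >/dev/null; python3 chk.py 30; python3 -m jog '178 0 0 0 0 0 0' >/dev/null; python3 chk.py 30
```

```text
[ 0.4921 -0.0022  0.2076] [12.94  2.38] 0.0283 10.975
[ 0.4921 -0.0021  0.2076] [13.14  2.81] 0.0281 11.1
[ 0.4921 -0.0021  0.2076] [13.62  1.73] 0.0285 11.225
```

```bash
python3 -m jog '178 0 0.4 0 0 0 0; 178 0 0.8 0 0 0 0; 178 0 0.8 0 0 0 0' >/dev/null; python3 chk.py 30;  python3 -m jog '178 0 0 0 0 0 0' >/dev/null; python3 chk.py 30; python3 -m jog '178 0 0 0 0 0 0' >/dev/null; python3 chk.py 30
python3 - <<'E'
from h import *
p=r.camera("wrist"); save(p,"pics/wrist4.png")
for k,z in [("axis",.166),("knob",.2)]:
  for m in r.mark_of(k,p)[:1]: print(k,np.round(m["uv"],1),round(m["conf"],2),np.round(onplane(p,m["uv"],z),4))
E
```

```text
[ 0.492  -0.0015  0.2076] [13.96  3.34] 0.0281 11.6
[ 0.492  -0.0015  0.2076] [14.32  3.03] 0.0282 11.725
[ 0.492  -0.0015  0.2076] [14.33  2.04] 0.0282 11.85
axis [254.5  68.1] 0.96 [ 0.5961 -0.0105  0.166 ]
knob [270.8 244.7] 0.6 [ 0.4909 -0.008   0.2   ]
```

View pics/wrist4.png

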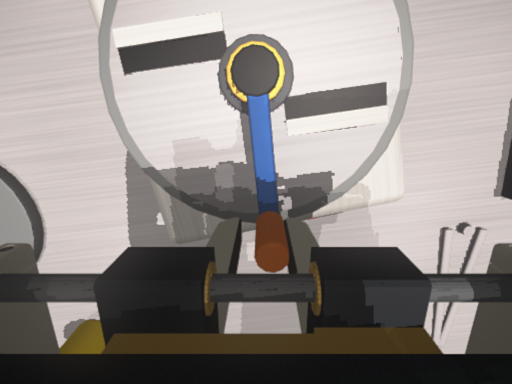

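```bash
python3 -m jog '178 0 0 0 0 0 0; 178 0 0 0 0 0 0; 178 0 0 0 0 0 0; 178 0 0 0 0 0 0; 178 0 0 0 0 0 0'>/dev/null; python3 chk.py 30; python3 -m jog '178 0 0.4 0 0 0 0; 178 0 0.4 0 0 0 0; 178 0 0.4 0 0 0 0; 178 0 0.4 0 0 0 0; 178 0 0.4 0 0 0 0'>/dev/null; python3 chk.py 30; python3 -m jog '178 0 0 0 0 0 0; 178 0 0 0 0 0 0; 178 0 0 0 0 0 0; 178 0 0 0 0 0 0; 178 0 0 0 0 0 0'>/dev/null; python3 chk.py 30
python3 - <<'E'
from h import *
for n in ["scene","side"]:
    p=r.camera(n)
    for k,z in [("knob",.2),("mark",.142)]:
        for m in r.mark_of(k,p)[:1]: print(n,k,np.round(m["uv"],1),round(m["conf"],2),np.round(onplane(p,m["uv"],z),4))
E
```

```text
[ 0.492  -0.0015  0.2076] [13.81  2.82] 0.0285 12.625
[ 0.492  -0.0012  0.2076] [15.67  2.04] 0.0287 13.25
[ 0.492  -0.0011  0.2076] [16.19  1.79] 0.0285 13.875
scene knob [275.8 170.6] 0.8 [0.5021 0.0074 0.2   ]
scene mark [235.7 212.6] 0.67 [ 6.782e-01 -5.000e-04  1.420e-01]
side knob [285.  181.9] 0.46 [ 0.4971 -0.0245  0.2   ]
side mark [235.7 188.3] 0.84 [ 0.6702 -0.011   0.142 ]
```

```bash
python3 - <<'E'
from h import *
def red(img,c):
    x,y=c; b=img[y-12:y+12,x-12:x+12].astype(int); w=np.clip(b[...,2]-np.maximum(b[...,1],b[...,0])-40,0,None)
    yy,xx=np.mgrid[y-12:y+12,x-12:x+12]; return (xx*w).sum()/w.sum(),(yy*w).sum()/w.sum(),w.sum()
for n,c in [("scene",(234,212)),("side",(234,188))]:
    p=r.camera(n); save(p,f"pics/{n}5.png")
    for i in [0,1,5]:
        print(n,i,np.round(red(cv2.imread(f"pics/{n}{i}.png"),c),2))
E
python3 chk.py 30
```

```text
scene 0 [ 233.39  211.88 1246.  ]
scene 1 [ 233.4   211.89 1369.  ]
scene 5 [ 233.41  211.89 1386.  ]
side 0 [232.77 187.43 357.  ]
side 1 [232.77 187.44 361.  ]
side 5 [232.77 187.44 359.  ]
[ 0.492  -0.0012  0.2076] [16.44  2.42] 0.0281 14.275
```

```bash
python3 -m jog '178 0 -1 0 0 0 0; 178 0 -2 0 0 0 0; 178 0 -3 0 0 0 0; 178 0 -4 0 0 0 0; 178 0 -5 0 0 0 0'>/dev/null; python3 chk.py 30; python3 -m jog '178 0 -1 0 0 0 0; 178 0 -2 0 0 0 0; 178 0 -3 0 0 0 0; 178 0 -3 0 0 0 0'>/dev/null; python3 chk.py 30; python3 chk.py 1.5 && python3 -m jog '178 0 -1 0 0 0 0; 178 0 -1 0 0 0 0'>/dev/null; python3 chk.py 1.5 && python3 -m jog '178 0 -1 0 0 0 0; 178 0 -1 0 0 0 0'>/dev/null; python3 chk.py 1.5
```

```text
[ 0.4922 -0.0047  0.2076] [3.78 2.18] 0.0282 14.9
[ 0.4926 -0.0071  0.2077] [-0.    0.48] 0.0279 15.4
[ 0.4926 -0.0071  0.2077] [-0.    0.48] 0.0279 15.4
[ 0.4925 -0.0082  0.2076] [0.2  0.51] 0.0275 15.65
[ 0.4925 -0.0092  0.2076] [-0.15  0.08] 0.0278 15.9
```

```bash
python3 -m jog '178 0 -1 0 0 0 0; 178 0 -2 0 0 0 0; 178 0 -3 0 0 0 0; 178 0 -3 0 0 0 0'>/dev/null; python3 chk.py 1.2 && python3 -m jog '178 0 -0.7 0 0 0 0; 178 0 -0.7 0 0 0 0'>/dev/null; python3 chk.py 1.2 && python3 -m jog '178 0 -0.7 0 0 0 0; 178 0 -0.7 0 0 0 0'>/dev/null; python3 chk.py 1.2 && python3 -m jog '178 0 -0.7 0 0 0 0; 178 0 -0.7 0 0 0 0'>/dev/null; python3 chk.py 1.2 && python3 -m jog '178 0 -0.7 0 0 0 0; 178 0 -0.7 0 0 0 0'>/dev/null; python3 chk.py 1.2
```

```text
[ 0.4925 -0.0123  0.2076] [-0.13  0.87] 0.028 16.4
[ 0.4925 -0.0129  0.2076] [-0.43 -0.35] 0.0282 16.65
[ 0.4925 -0.0136  0.2076] [-0.16 -0.4 ] 0.0283 16.9
[ 0.4925 -0.0144  0.2076] [-0.04  0.33] 0.0279 17.15
[ 0.4925 -0.015   0.2076] [-2.09 -0.09] 0.028 17.4
```

```bash
python3 -m jog '178 0 -0.5 0 0 0 0; 178 0 -0.5 0 0 0 0'>/dev/null; python3 chk.py 3.5 && python3 -m jog '178 0 -0.3 0 0 0 0; 178 0 -0.3 0 0 0 0'>/dev/null;  python3 chk.py 3.5
```

```text
[ 0.4924 -0.0154  0.2076] [-1.97  0.04] 0.0286 17.65
[ 0.4924 -0.0157  0.2076] [-2.97  0.63] 0.0278 17.9
```

```bash
python3 -m jog '178 0 -0.4 0 0 0 0; 178 0 -0.4 0 0 0 0; 178 0 -0.4 0 0 0 0'>/dev/null; python3 chk.py 4.7 && python3 -m jog '178 0 0 0 0 0 0; 178 0 0 0 0 0 0; 178 0 0 0 0 0 0; 178 0 0 0 0 0 0'>/dev/null;  python3 chk.py 4.7 &&  python3 -m jog '178 0 0 0 0 0 0; 178 0 0 0 0 0 0; 178 0 0 0 0 0 0; 178 0 0 0 0 0 0'>/dev/null;  python3 chk.py 4.7
```

```text
[ 0.4924 -0.0161  0.2076] [-3.64  1.3 ] 0.0281 18.275
[ 0.4924 -0.0162  0.2076] [-3.57  2.26] 0.028 18.775
[ 0.4925 -0.0162  0.2076] [-4.    2.14] 0.0285 19.275
```

```bash
python3 -m jog '178 0 2 0 0 0 0; 178 0 4 0 0 0 0; 178 0 6 0 0 0 0; 90 0 6 0 0 0 0; 90 0 6 0 0 0 0'>/dev/null; python3 chk.py 30; python3 -m jog '90 0 0 0 0 0 0; 90 0 0 30 0 0 0; 90 0 0 70 0 0 0; 90 0 0 120 0 0 0; 90 0 0 120 0 0 0'
python3 - <<'E'
from h import *
def red(img,c):
    x,y=c; b=img[y-12:y+12,x-12:x+12].astype(int); w=np.clip(b[...,2]-np.maximum(b[...,1],b[...,0])-40,0,None)
    yy,xx=np.mgrid[y-12:y+12,x-12:x+12]; return (xx*w).sum()/w.sum(),(yy*w).sum()/w.sum()
for n,c in [("scene",(234,212)),("side",(234,188))]:
    p=r.camera(n); save(p,f"pics/{n}6.png"); print(np.round(red(cv2.imread(f"pics/{n}6.png"),c),2))
p=r.camera("wrist"); save(p,"pics/wrist6.png")
for k,z in [("axis",.166),("knob",.2)]:
  for m in r.mark_of(k,p)[:1]: print(k,np.round(m["uv"],1),round(m["conf"],2),np.round(onplane(p,m["uv"],z),4))
print(r.observe()["force"])
E
```

```text
[ 0.4925 -0.0102  0.2077] [ 0.95 -0.43] 0.0433 19.9
clock: 20.52
ee_pos: [0.4937, -0.0104, 0.331]
eef_rot: [0.998, -0.061, 0.003, 0.0]
force: [0.1, 0.0, -1.2]
opening: 0.0603
[233.41 211.89]
[232.77 187.43]
axis [248.9  84.9] 0.75 [ 0.5983 -0.01    0.166 ]
knob [266.1 189.5] 0.71 [ 0.4915 -0.0154  0.2   ]
[-0.2561811   0.6241728  -1.13171015]
```

View pics/wrist6.png

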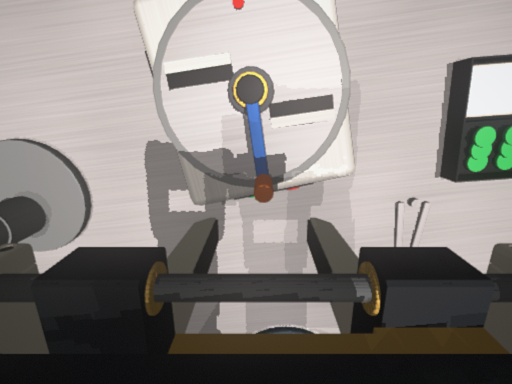

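View pics/scene6.png

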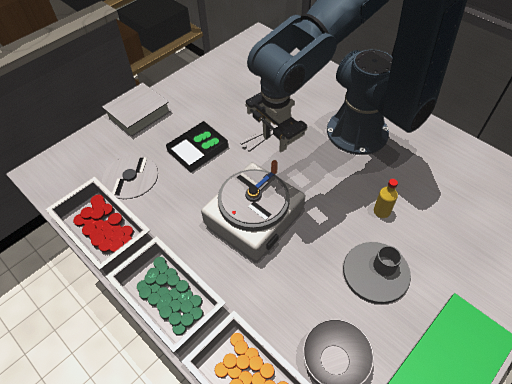

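```bash
python3 -c "
from plant import r
print(r.hand_in())"
```

```text
the job is handed in; nothing more can be done
None
```

I seated the screw, held it tight, checked it the other way and let go, then handed the job in at about 21 s. The hand-in gave no verdict.

- **Seating and hold:** With the knob loosely caged, I turned the lever clockwise by about 0.7 rad of tool travel. The drag was about 6.7 N until the force rose at the stop. I then held about 14–16 N at the knob (1.4–1.6 N m) for over 2 s.
- **Check the other way:** I eased off and pressed back with about 3.6–4 N for 1 s. The force held steady, so the screw did not give.
- **Letting go:** I centred the jaws on the knob, opened them and rose clear.

**Last checks:**
- The red dot was in the same place to within 0.05 pixel in both fixed cameras, so the disc did not turn.
- The last pictures show the feed head and meal tray apparently where they were. I judged this by eye and did not measure it.
- The force on the tool read about zero within sensor noise (1.3 N).

**Disagreements:**
- While pressing, the force rose by only about 1–2 N per mm of commanded travel, well under the lever's 5 N/mm. Easing off gave about 3.6 N/mm. I put the difference down to give in the arm and fingers, and I went by the force readings because flex cannot be read directly.
- During the hold, the trained network's red-dot position had shifted by 2–4 pixels. The red-pixel centroid did not move, so I treated that as network error.

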